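Check a hand lever for clearance from the handlebar

TASK

Two handlebar ends with a hand lever each are mounted on the bench; check the one with the long lever. With the outside of the fingers press the long lever in towards its bar, firmly but without forcing it, until it comes to its stop; hold it there for a good second, then ease it back out under the fingers, without letting it snap back, and leave it standing fully out. Grasp nothing, keep the fingers out of the gap between lever and bar, do not touch the bar, and leave the short lever with its stand and the loose things alone.

Things in the scene. Friction and masses are not known exactly. Their poses are not given: they have to be found in the camera images.
- long_stand: Stand fixed to the bench: plate 150x215x12 mm, grey post with clamp block (y 88 to 122, top 158 mm), horizontal handlebar end. Origin: bench surface under the bar axis. x: from the lever side through the bar, the pressing direction, within 0.3 rad of world +x; y along the bar to the post. Lever bracket y 38 to 63, x -74 to 18, top 149 mm. Has the LONG lever.
- long_press (a point): Where to press: point on the outer (robot-side) flat face of the long lever at mid-height, z 130 mm, 90 mm from the pivot; moves with the lever. Lever out: it lies at x -76, y -40 mm in the stand's frame. The point's x is square to the face, into the lever; y along the lever to its pivot; z up. Nothing stands in front of the face or below it down to the base plate.
- long_pivot (a point): Vertical pivot of the long aluminium lever, at mid-height z 130 mm; x -58, y 50 mm in the stand's frame. The lever runs 146 mm from here to its ball tip, towards the stand's -y; blade 14 mm high (z 123 to 137), 17 mm thick with its rear rib; outer face flat from 12 to 117 mm from the pivot. The two stands swap places from start to start.
- long_lever (a joint): Long lever angle, rad: 0 fully out (a spring brings it back), 0.22 pressed in to its firm stop, where it still stands about 17 mm clear of the grip. At the press point this is 20 mm of travel and takes 3 N at first, 5.6 N just before the stop.
- long_grip (a point): Middle of the grip, on the bar axis, x 0, y -42 mm in the stand's frame. Steel bar (axis at x 0, z 130 mm) with black rubber grip, radius 16.5 mm, y -112 to 28 mm, end flange radius 21 mm, on the long lever's stand; 40 mm clear of the lever when that is out. Do not touch the bar, the grip or the rear of the lever.
- short_stand: Stand fixed to the bench: plate 150x215x12 mm, grey post with clamp block (y 88 to 122, top 158 mm), horizontal handlebar end. Origin: bench surface under the bar axis. x: from the lever side through the bar, the pressing direction, within 0.3 rad of world +x; y along the bar to the post. Lever bracket y 38 to 63, x -74 to 18, top 149 mm. Has the SHORT lever.
- short_lever (a joint): Short lever angle, rad: 0 fully out. This lever is 86 mm long from pivot to tip, otherwise like the long one. Leave it alone.
- brass_weight: Small brass-coloured knobbed test weight, 28 mm across, 38 mm high, loose on the bench on the robot's side; origin at the centre of its underside. Leave it alone.
- cutters: Black side cutters, 139 x 60 x 12 mm, lying loose on the robot's side; origin at the centre of the underside. Leave them alone.
- jar: Blue sample jar, blue lid with white rim, 48 mm across, 78 mm high, standing loose behind the stands; origin at the centre of its underside. Leave it alone.

How it is judged:
By the outcome, as a careful person would: the job done as asked, in the order asked, and still so for the second after the job is handed in, with the robot touching nothing.
It also fails if it takes over 40 s, if anything falls off the work surface, if the arm or the gripper's body presses on something with over 40 N, if the wrist force passes 120 N, or if a joint passes its speed limit or range.

ROBOT

A 6-joint arm with a two-finger parallel gripper is mounted at the origin on a cart in front of the work surface, level with it; the furniture and walls round the work are solid. World frame = base frame: x ahead of the robot, y to its left, z up, the work surface at z = 0. Lengths are in m, angles in rad, forces in N, time in s.
With the tool pointing down it reaches from about 0.3 to 0.875 m from the base axis. Payload 6.4 kg.
Tool frame: the origin (TCP) lies on the centre line of the jaws, within the pads' length; the fingertips stand ctrl.tip_extent ahead of it and the grasp point (between the pads) lies 8 mm behind it (ctrl.tip_extent is the distance from the TCP to the fingertips, in m); z points along the fingers, y is the line along which they close (so a half turn about z gives the same grasp; the last joint's range is limited). The gripper opens to 85 mm and grips with 20 to 120 N. Pads are 22 mm wide; open, the fingers measure 114 mm over their backs; the gripper's body (76 mm by 85 mm) begins 54 mm behind the grasp point. The pads swing forward as they close: fully open they stand 13 mm farther back than shut.
Start: joints at [1.035, 0.181, 1.607, -0, 1.354, -0.206], TCP at [0.186, 0.544, 0.242] pointing down, gripper open.
Joint ranges: [-2.99, 2.99], [-0.89, 2.07], [0.3, 2.58], [-1.14, 4.28], [0, 2.63], [-3.12, 3.12]. Speed limits (rad/s): [2.57, 2.57, 3.01, 3.14, 3.14, 3.14].

INTERFACE

Orientations are given as a unit quaternion [w, x, y, z].
In Python, from bench import ctrl gives the robot as it stands.
- The arm moves only by the shell command python3 -m handwheel 'ROWS'. ROWS is JSON, a list of rows, each a list of 7 numbers: the turn, a rotation vector about the tool's x, y, z as a fraction of full scale, then the shift along the tool's x, y, z as a fraction of full scale, then the opening, from 0 (shut) to 1 (fully open). In form: [[rx, ry, rz, x, y, z, jaw], ...]. A call has exactly 8 rows; each row shifts and turns the commanded pose from where the row before left it, along the tool's axes as they then stand; what a row does not reach is not made up. Full scale, the value 1, is 300 mm for a shift and pi rad for a turn. A row lasts 1/10 s, in which the tool goes at most 50 mm and 8.59 degrees, less where a joint would pass 70% of its speed; a pose out of reach is approached as far as the arm can. A call with a number of a shift or a turn outside -1 to 1 is refused whole. A call with a gripper value outside its range is refused whole. The fingers move at their own pace and stop on an object; the grip force is fixed at half the most. Time passes only in rows, so rows that do not move let the fingers close, or fill a call up. It gives the time, the measured TCP pose, the force, the opening and the grip force at its end, in the units of the state.
- ctrl.get_obs(): the state, without advancing time (a new reading comes with each control period).
- ctrl.camera(name): name is "scene" or "top" or "wrist"; returns the picture (384x512x3 uint8, blue, green, red); there is no depth.
- ctrl.camera_model(name): a dict with "camera_matrix" (3x3 intrinsics, pixels), "cam_to_world" (4x4, takes a point from camera to world coordinates). Camera axes: x right, y up, looking along -z (the intrinsics and any distortion apply to the point x, -y, -z); pixel columns grow to the right and rows downward; lengths in m; the calibration is good to about 2 mm. A picture is of the moment at which its call begins: read the wrist's pose just before it. camera_model takes no time and is no camera call; for the wrist camera it gives the pose at the moment of the call.
- ctrl.hand_in(): hands the job in; it is judged then, once.
The state is a dict: "time_s": time; "q": joint angles; "dq": joint speeds; "joint_efforts": joint torques, N m; "eef_pos": TCP position; "eef_rot": TCP orientation; "wrist_force": force on the tool from outside, world axes, zero at the start; "torque": the same for the moment, N m; "opening": opening from 0.0 (shut) to 1.0 (fully open); "grasp_force": force on a finger pad.
Only numpy, scipy, OpenCV 4.12 (cv2) and the standard library are available. Lean on these libraries where they do the work, as an engineer would, in place of code of your own. Each camera call takes 0.05 s, during which the arm holds its last target. There are 200 camera calls.

## Working session

There is one attempt and no reset: what is moved stays moved. The work goes in short steps, Python scripts to look and compute and a shell command to move; the robot and the scene stay as the last step left them, time stands still between calls to the robot, and variables do not carry over. Pictures are saved under pics/ and viewed, at most 10 in all, crops included, and the job is handed in when it is done.

```bash
mkdir -p pics; ls; python3 - <<'E'
from bench import ctrl
import cv2,numpy as np
np.set_printoptions(precision=4,suppress=True)
o=ctrl.get_obs();print({k:np.round(v,3) for k,v in o.items()},ctrl.tip_extent)
for n in ("scene","top"):
    cv2.imwrite(f"pics/{n}0.png",ctrl.camera(n));m=ctrl.camera_model(n);print(n,m)
E
```

```text
pics
{'time_s': np.float64(0.0), 'q': array([ 1.035,  0.182,  1.608,  0.   ,  1.354, -0.206]), 'dq': array([ 0.001,  0.001,  0.001, -0.   , -0.002,  0.001]), 'joint_efforts': array([ -0.002, -44.486, -35.134,  -0.   ,   0.009,   0.   ]), 'eef_pos': array([0.186, 0.544, 0.241]), 'eef_rot': array([-0.   ,  0.164,  0.986, -0.001]), 'wrist_force': array([ 0.202, -0.479, -0.072]), 'torque': array([-0.003,  0.025,  0.025]), 'grasp_force': np.float64(0.0), 'opening': np.float64(0.999)} 0.011
scene {'camera_matrix': array([[399.0367,   0.    , 262.9469],
       [  0.    , 399.0367, 191.8147],
       [  0.    ,   0.    ,   1.    ]]), 'cam_to_world': array([[-0.5308,  0.4037, -0.7452, -0.1121],
       [-0.8475, -0.2548,  0.4656,  0.4086],
       [-0.0019,  0.8787,  0.4774,  0.5454],
       [ 0.    ,  0.    ,  0.    ,  1.    ]])}
top {'camera_matrix': array([[358.8185,   0.    , 250.9765],
       [  0.    , 358.8185, 190.3183],
       [  0.    ,   0.    ,   1.    ]]), 'cam_to_world': array([[ 0.0014,  0.9829, -0.1844,  0.4124],
       [-1.    , -0.0003, -0.0091, -0.0073],
       [-0.009 ,  0.1844,  0.9828,  0.9321],
       [ 0.    ,  0.    ,  0.    ,  1.    ]])}
```

View pics/scene0.png

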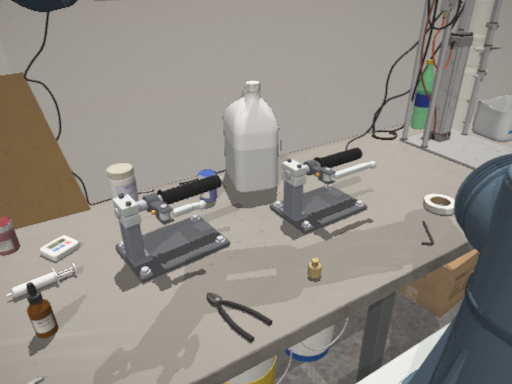

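View pics/top0.png

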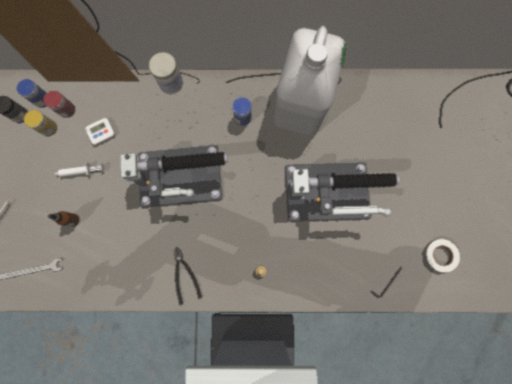

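The long lever is on the right-hand stand: in the top view it runs from about (330,209) to its ball at (388,211). The short one is on the left stand, tip at (190,192). Brass weight at (260,272), cutters at (187,275). Next I'll enlarge the long stand.

```bash
python3 - <<'E'
import cv2,numpy as np
a=cv2.imread("pics/top0.png")[150:240,275:415];b=cv2.imread("pics/scene0.png")[140:230,265:390]
A=cv2.resize(a,None,fx=5,fy=5,interpolation=cv2.INTER_CUBIC)
cv2.imwrite("pics/topc.png",A)
E
```

```text
(no output)
```

View pics/topc.png

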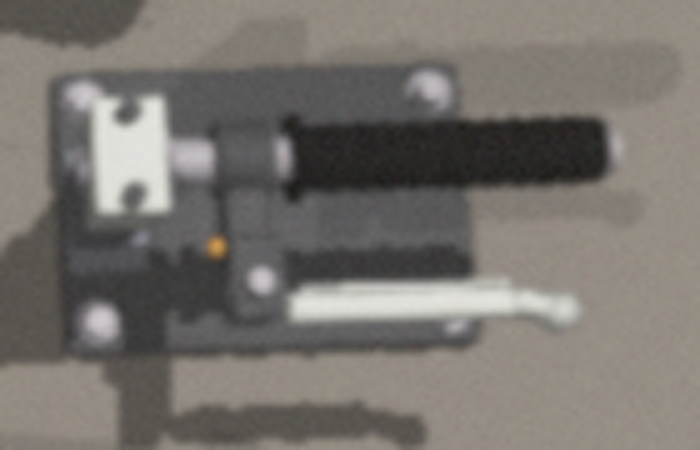

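The crop shows the grip (black, flange on the left), the pivot screw at crop (262,280), the lever blade from (290,305) to (510,300), and the ball at (570,308). I'll measure these by mask and ray.

```bash
cat > h.py <<'E'
from bench import ctrl
import numpy as np
np.set_printoptions(precision=4,suppress=True)
def ray(m,uv,z):
    uv=np.atleast_2d(uv).astype(float);K=m["camera_matrix"];T=m["cam_to_world"]
    d=np.c_[(uv[:,0]-K[0,2])/K[0,0],-(uv[:,1]-K[1,2])/K[1,1],-np.ones(len(uv))]@T[:3,:3].T
    return T[:3,3]+d*((z-T[2,3])/d[:,2])[:,None]
E
python3 - <<'E'
from h import *
import cv2
m=ctrl.camera_model("top");im=cv2.imread("pics/top0.png");g=cv2.cvtColor(im,cv2.COLOR_BGR2GRAY)
k=np.zeros_like(g);k[172:190,332:400]=(g[172:190,332:400]<50)
v,u=np.nonzero(k);P=ray(m,np.c_[u,v],.135)[:,:2]
r=cv2.minAreaRect(P.astype(np.float32)*1000);print("grip",r)
f=cv2.fitLine(P.astype(np.float32),2,0,.01,.01).ravel();print(f,"yaw-ish",np.arctan2(f[0],-f[1]))
# lever face top edge: sub-pixel lower transition of white per column
pts=[]
for c in range(335,375):
    col=g[200:222,c].astype(float);w=np.nonzero(col>150)[0]
    i=w.max();t=i+(col[i]-150)/(col[i]-col[i+1]);pts.append((c,200+t,col.max()))
pts=np.array(pts);F=ray(m,pts[:,:2],.123);F2=ray(m,pts[:,:2],.137)
for n,Q in(("z123",F),("z137",F2)):
    p=np.polyfit(Q[:,1],Q[:,0],1);print(n,"x=%.4f*y+%.4f"%tuple(p),Q[[0,-1]],np.std(Q[:,0]-np.polyval(p,Q[:,1])))
print("pivot screw",ray(m,[275+262/5-.4,150+280/5-.4],.149),"ball",ray(m,[275+567/5-.4,150+308/5-.4],.13))
print("grip end",ray(m,[275+610/5-.4,150+150/5-.4],.13),"post plate corners",ray(m,np.array([[275+52/5,150+70/5],[275+478/5,150+345/5],[275+70/5,150+350/5]])-.4,.012))
E
```

```text
grip ((582.1290893554688, -254.68333435058594), (142.85992431640625, 37.100826263427734), 88.94081115722656)
[ 0.0343 -0.9994  0.5846 -0.2538] yaw-ish 0.034329966
z123 x=-0.0108*y+0.5084 [[ 0.51   -0.19    0.123 ]
 [ 0.5125 -0.2781  0.123 ]] 0.0013128487030878823
z137 x=-0.0108*y+0.5067 [[ 0.5083 -0.1868  0.137 ]
 [ 0.5107 -0.2734  0.137 ]] 0.0012901324716756094
pivot screw [[ 0.525  -0.1673  0.149 ]] ball [[ 0.5151 -0.3072  0.13  ]]
grip end [[ 0.5876 -0.3318  0.13  ]] post plate corners [[ 0.6568 -0.0887  0.012 ]
 [ 0.5111 -0.3046  0.012 ]
 [ 0.5084 -0.0955  0.012 ]]
```

```bash
python3 -m handwheel '[[0,0,-0.0364,0,0,0,0],[0,0,-0.0364,0,0,0,0],[0,0,-0.0364,0,0,0,0],[0,0,0,-0.05,-0.15,0,0],[0,0,0,-0.05,-0.15,0,0],[0,0,0,-0.05,-0.15,0,0],[0,0,0,-0.05,-0.15,0,0],[0,0,0,-0.05,-0.15,0,0]]'; python3 -c "
from bench import ctrl;print(ctrl.tip_extent)"
```

```text
time_s: 0.9
eef_pos: [0.2641, 0.3183, 0.2419]
eef_rot: [-0.0, -0.007, 1.0, -0.0]
wrist_force: [-0.2, 0.2, 0.9]
opening: -0.001
grasp_force: 0.0
0.011
```

```bash
python3 -m handwheel '[[0,0,0,-0.052,-0.155,0,0],[0,0,0,-0.052,-0.155,0,0],[0,0,0,-0.052,-0.155,0,0],[0,0,0,-0.052,-0.155,0,0],[0,0,0,-0.052,-0.155,0,0],[0,0,0,-0.052,-0.155,0,0],[0,0,0,-0.052,-0.155,0,0],[0,0,0,-0.052,-0.155,0,0]]'
```

```text
time_s: 1.7
eef_pos: [0.3939, -0.0524, 0.2423]
eef_rot: [0.0, -0.006, 1.0, -0.0]
wrist_force: [1.9, -0.1, 0.7]
opening: 0.003
grasp_force: 0.0
```

```bash
python3 -m handwheel '[[0,0,0,-0.05,-0.15,0,0],[0,0,0,-0.05,-0.15,0,0],[0,0,0,-0.05,-0.15,0,0],[0,0,0,-0.05,-0.15,0,0],[0,0,0,0,-0.06,0,0],[0,0,0,0,0,0.15,0],[0,0,0,0,0,0.15,0],[0,0,0,0,0,0.08,0]]'; python3 - <<'E'
from h import *
import cv2
print(ctrl.get_obs()["eef_pos"])
for n in("top","wrist"): cv2.imwrite(f"pics/{n}1.png",ctrl.camera(n))
a=cv2.imread("pics/top1.png")[150:250,275:415];a=cv2.resize(a,None,fx=4,fy=4,interpolation=cv2.INTER_CUBIC)
w=cv2.imread("pics/wrist1.png")[:, :];w=cv2.resize(w,None,fy=400/384,fx=.45)
cv2.imwrite("pics/c1.png",np.hstack([a,w]))
o=ctrl.get_obs();print(o["eef_pos"],o["wrist_force"])
E
```

```text
time_s: 2.5
eef_pos: [0.4542, -0.2454, 0.1244]
eef_rot: [-0.002, -0.006, 1.0, 0.002]
wrist_force: [-0.7, 0.5, -0.5]
opening: -0.0
grasp_force: 0.0
[ 0.4542 -0.2454  0.1244]
[ 0.4536 -0.2447  0.1241] [-0.1515  0.4784 -0.8134]
```

View pics/c1.png

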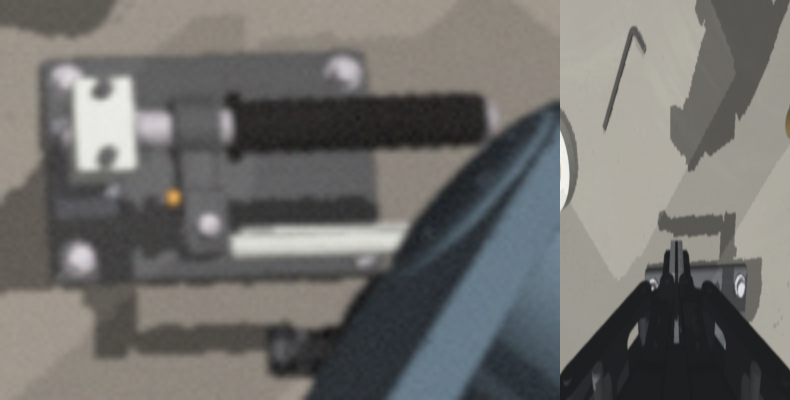

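The fingers are shut in front of the long lever with the lever out (top crop, blade at y≈240); nothing is in the way. Shift to the press point and approach.

```bash
python3 -m handwheel '[[0,0,0,0,-0.035,0.013,0],[0,0,0,-0.02,0,0,0],[0,0,0,-0.025,0,0,0],[0,0,0,-0.025,0,0,0],[0,0,0,-0.02,0,0,0],[0,0,0,-0.01,0,0,0],[0,0,0,0,0,0,0],[0,0,0,0,0,0,0]]'
```

```text
time_s: 3.4
eef_pos: [0.4866, -0.2573, 0.1243]
eef_rot: [-0.0, -0.007, 1.0, 0.0]
wrist_force: [-0.3, -0.5, -0.4]
opening: -0.003
grasp_force: 0.0
```

```bash
python3 -m handwheel '[[0,0,0,-0.005,0,0,0],[0,0,0,-0.005,0,0,0],[0,0,0,-0.005,0,0,0],[0,0,0,-0.005,0,0,0],[0,0,0,0,0,0,0],[0,0,0,0,0,0,0],[0,0,0,0,0,0,0],[0,0,0,0,0,0,0]]'
```

```text
time_s: 4.2
eef_pos: [0.4926, -0.2574, 0.1244]
eef_rot: [-0.0, -0.007, 1.0, 0.0]
wrist_force: [-0.1, -0.4, -0.6]
opening: 0.003
grasp_force: 0.0
```

```bash
python3 -m handwheel '[[0,0,0,0,0,0.01,0],[0,0,0,0,0,0.01,0],[0,0,0,-0.005,0,0,0],[0,0,0,-0.005,0,0,0],[0,0,0,-0.005,0,0,0],[0,0,0,-0.005,0,0,0],[0,0,0,0,0,0,0],[0,0,0,0,0,0,0]]'
```

```text
time_s: 5.0
eef_pos: [0.4987, -0.2574, 0.1184]
eef_rot: [0.0, -0.007, 1.0, -0.0]
wrist_force: [-0.6, -0.8, 0.1]
opening: 0.003
grasp_force: 0.0
```

```bash
python3 -m handwheel '[[0,0,0,-0.004,0,0,0],[0,0,0,-0.004,0,0,0],[0,0,0,-0.004,0,0,0],[0,0,0,0,0,0,0],[0,0,0,0,0,0,0],[0,0,0,0,0,0,0],[0,0,0,0,0,0,0],[0,0,0,0,0,0,0]]'
```

```text
time_s: 5.8
eef_pos: [0.5021, -0.2576, 0.1184]
eef_rot: [-0.0, -0.007, 1.0, -0.0]
wrist_force: [-4.3, -2.5, -0.1]
opening: 0.002
grasp_force: 2.1
```

```bash
python3 -m handwheel '[[0,0,-0.0064,-0.006,-0.0013,0,0],[0,0,-0.0064,-0.006,-0.0013,0,0],[0,0,-0.0064,-0.006,-0.0013,0,0],[0,0,-0.0064,-0.006,-0.0013,0,0],[0,0,-0.0064,-0.006,-0.0013,0,0],[0,0,-0.0064,-0.006,-0.0013,0,0],[0,0,0,0,0,0,0],[0,0,0,0,0,0,0]]'
```

```text
time_s: 6.6
eef_pos: [0.5129, -0.2598, 0.1183]
eef_rot: [-0.0, -0.067, 0.998, -0.001]
wrist_force: [-6.2, -4.8, 0.8]
opening: 0.0
grasp_force: 2.9
```

```bash
python3 -m handwheel '[[0,0,-0.0064,-0.005,0,0,0],[0,0,-0.0064,-0.005,0,0,0],[0,0,-0.0064,-0.005,0,0,0],[0,0,-0.0064,-0.004,0,0,0],[0,0,0,0,0,0,0],[0,0,0,0,0,0,0],[0,0,0,0,0,0,0],[0,0,0,0,0,0,0]]'
```

```text
time_s: 7.4
eef_pos: [0.5182, -0.2591, 0.1182]
eef_rot: [-0.001, -0.107, 0.994, -0.001]
wrist_force: [-5.4, -6.4, -1.1]
opening: 0.002
grasp_force: 3.5
```

```bash
python3 - <<'E'
from h import *
import cv2
o=ctrl.get_obs();print(o["torque"],o["wrist_force"])
a=cv2.resize(ctrl.camera("scene")[130:230,260:400],None,fx=5,fy=5,interpolation=cv2.INTER_CUBIC)
cv2.imwrite("pics/s2.png",a)
E
```

```text
[-1.0015  0.8473 -0.0272] [-5.4461 -6.3833 -1.0803]
```

View pics/s2.png

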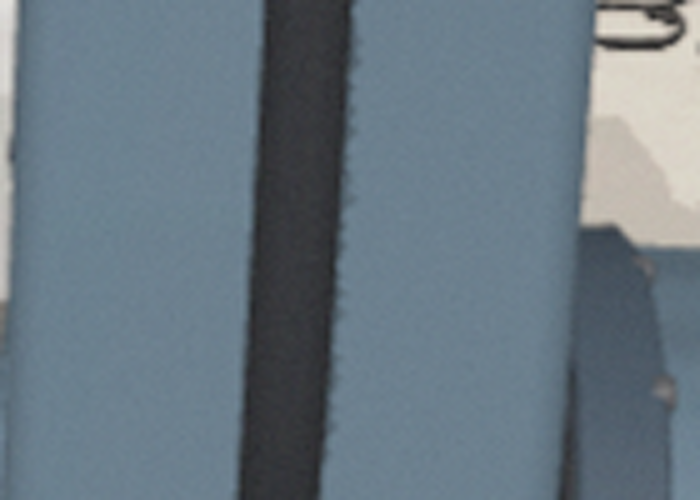

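The arm hides the lever in that view, so I rely on force and pose. The sideways force is friction from turning about the tool axis; ease that by a small −y shift and continue.

```bash
python3 -m handwheel '[[0,0,0,-0.002,-0.003,0,0],[0,0,0,-0.002,-0.003,0,0],[0,0,0,-0.002,-0.002,0,0],[0,0,0,0,0,0,0],[0,0,0,0,0,0,0],[0,0,0,0,0,0,0],[0,0,0,0,0,0,0],[0,0,0,0,0,0,0]]'
```

```text
time_s: 8.25
eef_pos: [0.5195, -0.2593, 0.1181]
eef_rot: [-0.002, -0.107, 0.994, 0.001]
wrist_force: [-10.6, -0.7, 5.4]
opening: 0.004
grasp_force: 4.9
```

```bash
python3 -m handwheel '[[0,0,0,-0.002,0,0,0],[0,0,0,0,0,0,0],[0,0,0,0,0,0,0],[0,0,0,0,0,0,0],[0,0,0,0,0,0,0],[0,0,0,0,0,0,0],[0,0,0,0,0,0,0],[0,0,0,0,0,0,0]]'
```

```text
time_s: 9.05
eef_pos: [0.5195, -0.2593, 0.1181]
eef_rot: [-0.002, -0.107, 0.994, 0.001]
wrist_force: [-13.5, -0.1, 6.1]
opening: -0.0
grasp_force: 6.2
```

Position no longer changes while the force rises: the lever is on its stop. Hold.

```bash
for i in 1; do python3 -m handwheel '[[0,0,0,0,0,0,0],[0,0,0,0,0,0,0],[0,0,0,0,0,0,0],[0,0,0,0,0,0,0],[0,0,0,0,0,0,0],[0,0,0,0,0,0,0],[0,0,0,0,0,0,0],[0,0,0,0,0,0,0]]'; done
```

```text
time_s: 9.85
eef_pos: [0.5195, -0.2592, 0.1181]
eef_rot: [-0.002, -0.107, 0.994, 0.001]
wrist_force: [-12.1, 0.1, 6.5]
opening: 0.0
grasp_force: 6.2
```

```bash
python3 -m handwheel '[[0,0,0,0,0,0,0],[0,0,0,0,0,0,0],[0,0,0,0,0,0,0],[0,0,0,0,0,0,0],[0,0,0,0,0,0,0],[0,0,0,0,0,0,0],[0,0,0,0,0,0,0],[0,0,0,0,0,0,0]]'
```

```text
time_s: 10.65
eef_pos: [0.5195, -0.2592, 0.1181]
eef_rot: [-0.002, -0.107, 0.994, 0.001]
wrist_force: [-12.8, -0.8, 6.3]
opening: 0.001
grasp_force: 6.2
```

```bash
python3 -m handwheel '[[0,0,0,0.003,0,0,0],[0,0,0.005,0.005,0.001,0,0],[0,0,0.005,0.005,0.001,0,0],[0,0,0.005,0.005,0.001,0,0],[0,0,0.005,0.005,0.001,0,0],[0,0,0.005,0.005,0.001,0,0],[0,0,0.005,0.005,0.001,0,0],[0,0,0,0,0,0,0]]'
```

```text
time_s: 11.45
eef_pos: [0.5109, -0.2586, 0.118]
eef_rot: [-0.001, -0.06, 0.998, 0.001]
wrist_force: [-4.2, 1.4, 1.3]
opening: -0.001
grasp_force: 2.2
```

```bash
python3 -m handwheel '[[0,0,0.005,0.004,0.001,0,0],[0,0,0.005,0.004,0.001,0,0],[0,0,0.005,0.004,0.001,0,0],[0,0,0.005,0.004,0.001,0,0],[0,0,0.005,0.004,0.001,0,0],[0,0,0,0,0,0,0],[0,0,0,0,0,0,0],[0,0,0,0,0,0,0]]'
```

```text
time_s: 12.25
eef_pos: [0.5054, -0.2588, 0.1182]
eef_rot: [-0.0, -0.021, 1.0, 0.0]
wrist_force: [-4.5, 2.0, -1.0]
opening: -0.003
grasp_force: 1.8
```

Still in contact; continue slowly until contact is lost.

```bash
python3 -m handwheel '[[0,0,0.004,0.003,0,0,0],[0,0,0.004,0.003,0,0,0],[0,0,0,0.003,0,0,0],[0,0,0,0.003,0,0,0],[0,0,0,0.003,0,0,0],[0,0,0,0,0,0,0],[0,0,0,0,0,0,0],[0,0,0,0,0,0,0]]'
```

```text
time_s: 13.05
eef_pos: [0.5011, -0.2592, 0.1186]
eef_rot: [0.0, -0.008, 1.0, -0.0]
wrist_force: [-2.6, 1.2, 0.8]
opening: 0.005
grasp_force: 1.5
```

```bash
python3 -m handwheel '[[0,0,0,0.002,0,0,0],[0,0,0,0.002,0,0,0],[0,0,0,0.002,0,0,0],[0,0,0,0.002,0,0,0],[0,0,0,0.002,0,0,0],[0,0,0,0.002,0,0,0],[0,0,0,0,0,0,0],[0,0,0,0,0,0,0]]'
```

```text
time_s: 13.85
eef_pos: [0.4974, -0.2592, 0.1184]
eef_rot: [0.0, -0.008, 1.0, -0.0]
wrist_force: [-0.2, -0.7, 0.9]
opening: 0.001
grasp_force: 0.0
```

Contact lost at the outer position. Back away slowly, then up.

```bash
python3 -m handwheel '[[0,0,0,0.01,0,0,0],[0,0,0,0.03,0,0,0],[0,0,0,0.05,0,0,0],[0,0,0,0.1,0,0,0],[0,0,0,0.1,0,-0.05,0],[0,0,0,0.05,0,-0.14,0],[0,0,0,0.05,0.05,-0.14,0],[0,0,0,0,0.14,-0.05,0]]'
```

```text
time_s: 14.65
eef_pos: [0.3793, -0.207, 0.2366]
eef_rot: [0.002, -0.006, 1.0, -0.003]
wrist_force: [1.1, 0.4, 0.0]
opening: 0.002
grasp_force: 0.0
```

```bash
python3 -m handwheel '[[0,0,0,0.05,0.14,0,0],[0,0,0,0.05,0.14,0,0],[0,0,0,0,0.14,0,0],[0,0,0,0,0.14,0,0],[0,0,0,0,0.1,0,0],[0,0,0,0,0,0,0],[0,0,0,0,0,0,0],[0,0,0,0,0,0,0]]'; python3 - <<'E'
from h import *
import cv2
a=ctrl.camera("top");cv2.imwrite("pics/top3.png",a);b=cv2.imread("pics/top0.png")
s=lambda i:i[140:290,160:410]
cv2.imwrite("pics/c3.png",cv2.resize(np.vstack([s(b),s(a)]),None,fx=2,fy=2))
E
```

```text
time_s: 15.45
eef_pos: [0.3462, -0.0073, 0.2324]
eef_rot: [0.0, -0.008, 1.0, -0.0]
wrist_force: [0.5, 0.2, -0.4]
opening: 0.002
grasp_force: 0.0
```

View pics/c3.png

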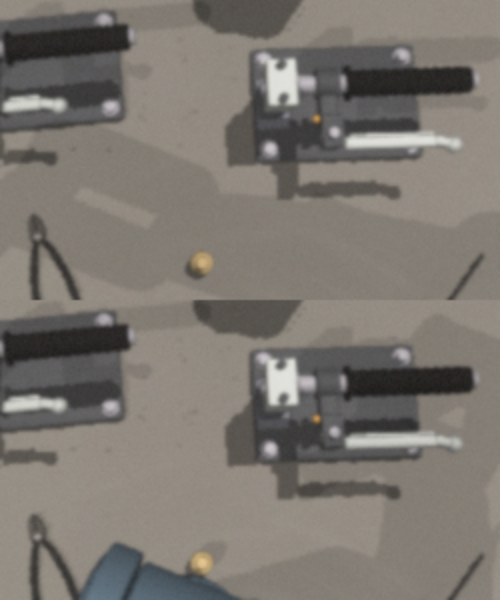

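The lever stands at the same place before (ball at 455,144) and after (455,443−300); the brass weight and cutters have not moved.

```bash
python3 -c "
from bench import ctrl;print(ctrl.hand_in())"
```

```text
the job is handed in; nothing more can be done
None
```

I pressed the long lever in to its stop (about 13 N on the wrist sensor), held it there for over 2 s, eased it back out under the fingers to fully out, moved clear, and handed in at about 15.5 s; before and after pictures show the lever back in place and the weight, cutters and short lever unmoved.

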